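# Load the last tube rack and close the transport case

## Robot

A 6-joint arm with a two-finger parallel gripper is mounted at the origin on the work surface. World frame = base frame: x ahead of the robot, y to its left, z up, the work surface at z = 0. Lengths are in mm, angles in rad, forces in N, time in s.
With the tool pointing down it reaches from about 350 to 775 mm from the base axis. Payload 7.3 kg.
Tool frame: the origin (TCP) lies midway between the tips of the shut fingers; the grasp point (between the pads) lies 19 mm behind it; z points along the fingers, y is the line along which they close (so a half turn about z gives the same grasp; the last joint's range is limited). The gripper opens to 92 mm and grips with 3 to 60 N. Pads are 19 mm wide; open, the fingers measure 130 mm over their backs; the gripper's body (75 mm by 190 mm) begins 47 mm behind the grasp point.
Start: joints at [-1.367, 0.342, 1.524, -0, 1.275, -0.146], TCP at [179.946, -493.218, 226.741] pointing down, gripper open.
Joint ranges: [-2.53, 2.53], [-0.77, 2.02], [0.04, 2.7], [-1, 4.14], [0.28, 2.66], [-3.11, 3.11]. Speed limits (rad/s): [2.57, 2.57, 3.14, 3.14, 3.14, 3.14].

## Interface

Orientations are given as [roll, pitch, yaw] about the fixed x, y, z axes, in that order (R = Rz(yaw) Ry(pitch) Rx(roll)).
In Python, from plant import bot gives the robot as it stands.
- The arm moves only by the tool servo_tool, never from a script. Its argument "deltas" is a list of rows, each a list of 2 entries, a list of its own where there are three numbers: the shift along the tool's x, y, z in m, then the turn, a rotation vector about the tool's x, y, z in degrees. A call has 1 to 20 rows; each row shifts and turns the commanded pose from where the row before left it, along the tool's axes as they then stand; what a row does not reach is not made up. A row lasts 1/8 s, in which the tool goes at most 62.5 mm and 10.7 degrees, less where a joint would pass 70% of its speed; a pose out of reach is approached as far as the arm can. A call with a gripper value outside its range is refused whole. "fingers" is the opening, from 0 (shut) to 1 (fully open), set as the call begins (left out, the last holds). The fingers move at their own pace and stop on an object; the grip force is fixed at half the most. Time passes only in rows, so rows that do not move let the fingers close. It gives the time, the measured TCP pose, the force, the opening and the grip force at its end, in the units of the state.
- bot.get_obs(): the state, without advancing time (a new reading comes with each control period).
- bot.capture(name): name is "scene" or "top"; returns the picture (420x560x3 uint8, red, green, blue); there is no depth.
- bot.camera_model(name): a dict with "mtx" (3x3 intrinsics, pixels), "dist" ([k1, k2, p1, p2, k3] as OpenCV has them; the pictures are not rectified), "xyz" and "rotation" of the camera in the world. Camera axes: x right, y down, z forward; pixel columns grow to the right and rows downward; lengths in mm; the calibration is good to about 2 mm. A picture is of the moment at which its call begins. camera_model takes no time and is no camera call.
- bot.close_job(): hands the job in; it is judged then, once.
The state is a dict: "time": time; "joint_positions": joint angles; "dq": joint speeds; "tau": joint torques, N m; "tool_pos": TCP position; "tcp_rot": TCP orientation; "contact_force": force on the tool from outside, world axes, zero at the start; "moment": the same for the moment, N m; "grip_width": finger opening in mm; "finger_force": force on a finger pad.
Only numpy, scipy, OpenCV 4.12 (cv2) and the standard library are available. Lean on these libraries where they do the work, as an engineer would, in place of code of your own. Each camera call takes 0.05 s, during which the arm holds its last target. There are 200 camera calls.

## Task

Get the specimen transport case ready for the courier: lower the tube rack that has the carrying handle, upright, into the empty bay beside the cold pack (set it down on the grey pad, do not drop it in), then swing the lid fully shut, and then swing the wire clamp over until it lies fully down on the closed lid. Do not disturb the other rack, the bottle or the sharps jar, and leave the cold pack in its bay.

Things in the scene. Friction and masses are not known exactly. Their poses are not given: they have to be found in the camera images.
- case: Fixed grey plastic transport case, open at the top. Outer size 172 (x) x 168 (y) x 105 (z) mm, walls 5 mm, floor top 6 mm above its underside. A 6 mm wide divider 50 mm high runs along x at y = 0, making two bays 162 (x) x 76 (y) mm whose centres are at y = +41 and y = -41 mm. Origin: centre of the underside; z up; the lid's hinge runs along y at x = +86 mm, the clamp's hinge at x = -85 mm
- lid (a joint): Angle of the white lid (a slab 172 x 168 x 8 mm, smooth, no handle), rad. 0 = closed flat on the rim; it grows as it opens; 1.57 = standing upright; up to 1.9. The stiff hinge keeps it where it is left; pushing its outer face about 130 mm from the hinge takes 2 to 5 N
- lid_hinge (a point): Point on the lid's hinge axis (along case y), middle of its width, 105 mm above the case's underside; the closed lid's underside lies at this height
- lid_edge (a point): Middle of the lid's free edge, on its outer face, 172 mm from the hinge
- clamp (a joint): Angle of the wire clamp (a U of round steel bar 10 mm thick: crossbar 190 mm long along case y, two arms 60 mm long), rad. 0 = lying flat on top of the closed lid, pointing to case +x; 1.57 = standing upright; more = leaning out from the case to -x; up to 2.3. Stiff: stays where left, takes about 4 to 5 N at the crossbar
- clamp_hinge (a point): Point on the clamp's hinge axis, middle of its width, 118 mm above the case's underside
- clamp_bar (a point): Middle of the clamp's crossbar, 60 mm from its hinge axis, on the bar's centre line
- rack: Loose black tube rack with a carrying handle, 150 (x) x 66 (y) mm, 88 mm high, about 320 g. Origin: centre of the underside, z up. Metal handle: a crossbar along x, 56 mm long, 10 mm wide (y), from 72 to 88 mm above the underside, over the middle; capped tubes 84 mm high stand at x = +-41 and +-60 mm, y = +-19 mm, so that the middle is free for fingers
- pad: Loose grey pad 152 (x) x 68 (y) x 5 mm on the floor of the case's empty bay; it marks the bay for the rack. Origin: centre of the underside
- cold_pack: Loose white hard-shell cold pack 150 (x) x 66 (y) x 60 mm lying in the other bay. Origin: centre of the underside
- spare_rack: Loose black tube rack without a handle, 140 (x) x 60 (y) mm, tubes 84 mm high; to be left alone. Origin: centre of the underside
- bottle: White disinfectant bottle, 64 mm diameter, 190 mm high; to be left alone. Origin: centre of the underside
- sharps: Yellow sharps jar, 84 mm diameter, 130 mm high; to be left alone. Origin: centre of the underside
There are look-alikes about, which are no part of the job. What is shaped like the rack but purple is not meant.

How it is judged (in metres and radians):
On the way, in this order (a step that is already met when the one before it is completed fails the run):
1. the handled rack stands upright on the pad in the empty bay, released (horizontal distance between rack and pad below 0.02 m and z of rack in the frame of case below 0.017 m and angle between rack's own z axis and vertical below 0.06 rad and contact force between the fingers and rack below 0.1 N), for 0.2 s.
2. the lid is shut while the clamp is still open (standing up or leaning out) (value of joint lid below 0.04 rad and value of joint clamp above 0.8 rad), for 0.1 s.
3. the clamp lies down on the shut lid (value of joint lid below 0.04 rad and value of joint clamp below 0.07 rad), for 0.1 s.
At the end, for the whole second after the job is handed in: Handled rack at rest and upright (0.06 rad) on the pad in its bay (centres within 20 mm, underside under 17 mm above the case's), lid under 0.04 rad, clamp under 0.07 rad, cold pack within 20 mm and spare rack, bottle and sharps jar within 30 mm of their start (all of step 3 and horizontal distance between rack and pad below 0.02 m and z of rack in the frame of case below 0.017 m and angle between rack's own z axis and vertical below 0.06 rad and linear speed of rack below 0.02 m/s and distance of cold_pack from where it was at the start of the episode below 0.02 m and distance of each of spare_rack, bottle, sharps from where it was at the start of the episode below 0.03 m); the robot touches nothing.
It fails at once if the rack is tipped over (more than 0.6 rad) (angle between rack's own z axis and vertical above 0.6 rad).
It fails at once if the rack is let go over the case more than about 25 mm above the pad (dropped in) (horizontal distance between rack and case below 0.12 m and z of rack in the frame of case above 0.036 m and contact force between the fingers and rack below 0.05 N).
It fails at once if the spare rack is pushed away (more than 30 mm) or tipped (distance of spare_rack from where it was at the start of the episode above 0.03 m or angle between spare_rack's own z axis and vertical above 0.4 rad).
It fails at once if the bottle is pushed away (more than 30 mm) or tipped (distance of bottle from where it was at the start of the episode above 0.03 m or angle between bottle's own z axis and vertical above 0.4 rad).
It fails at once if the yellow sharps jar is pushed away (more than 30 mm) or tipped (distance of sharps from where it was at the start of the episode above 0.03 m or angle between sharps's own z axis and vertical above 0.4 rad).
It also fails if it takes over 70 s, if anything falls off the work surface, if the arm or the gripper's body presses on something with over 40 N, if the wrist force passes 120 N, or if a joint passes its speed limit or range.

## Working session

There is one attempt and no reset: what is moved stays moved. The work goes in short steps, Python scripts to look and compute and a tool call to move; the robot and the scene stay as the last step left them, time stands still between calls to the robot, and variables do not carry over. Pictures are saved under pics/ and viewed, at most 10 in all, crops included, and the job is handed in when it is done.

Besides the shell and the picture viewer there is one more tool, called after "Emit:" as name(argument=value, ...), one argument or row to a line, values as JSON. servo_tool: Moves the arm, as the interface text tells. Its arguments: {"type":"object","properties":{"deltas":{"type":"array"},"fingers":{"type":"number"}},"required":["deltas"]}

```bash
mkdir -p pics; ls; python3 - <<'E'
from plant import bot
import cv2
for n in("scene","top"):
    cv2.imwrite(f"pics/{n}0.png",bot.capture(n)[:,:,::-1]); print(bot.camera_model(n))
print(bot.get_obs())
E
```

```text
pics
{'mtx': array([[391.2335877 ,   0.        , 278.98735617],
       [  0.        , 391.2335877 , 207.84230121],
       [  0.        ,   0.        ,   1.        ]]), 'dist': array([0.00043495, 0.        , 0.        , 0.        , 0.        ]), 'xyz': array([1128.54641877, -124.05865024,  971.97688858]), 'rotation': array([-2.50589965,  0.0072631 ,  1.31807894])}
{'mtx': array([[525.25028217,   0.        , 278.23962982],
       [  0.        , 525.25028217, 205.59415149],
       [  0.        ,   0.        ,   1.        ]]), 'dist': array([0.06238, 0.     , 0.     , 0.     , 0.     ]), 'xyz': array([ 373.49784704,   25.39848037, 1418.83086421]), 'rotation': array([-3.04103465e+00, -3.00254422e-03, -1.54743262e+00])}
{'time': 0.1, 'joint_positions': array([-1.36699768e+00,  3.42627153e-01,  1.52490207e+00, -1.99136359e-05,
        1.27540502e+00, -1.45977315e-01]), 'dq': array([ 0.00090254, -0.00103877, -0.00239295,  0.00025466,  0.00154431,
        0.00062452]), 'tau': array([ 2.05517412e-03, -4.32002378e+01, -2.44696999e+01,  7.19573954e-02,
        5.25967323e-02, -4.78992206e-05]), 'tool_pos': array([ 179.86419134, -492.84811205,  226.13468146]), 'tcp_rot': array([-3.14026256e+00, -1.76306445e-04,  3.49781656e-01]), 'contact_force': array([ 0.41046715, -0.34220268, -0.43568171]), 'moment': array([-0.0307371 ,  0.02660404, -0.02980569]), 'finger_force': 0.0, 'grip_width': 91.84477643991366}
```

View pics/scene0.png

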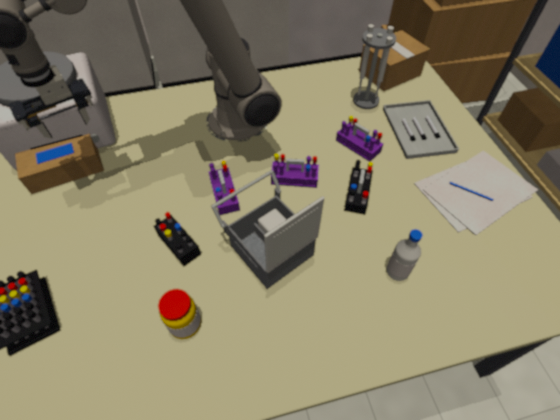

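View pics/top0.png

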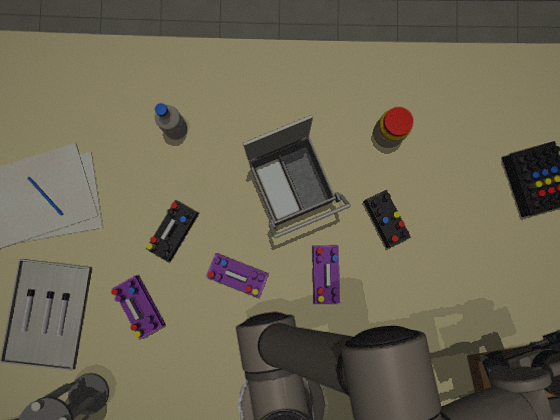

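The top view shows the black handled rack at (172,231), the case at (292,185) with lid on the far side and clamp on the near side, and the spare rack at (386,219). In the case, the cold pack is the white bay on the left and the grey pad is on the right. I'll zoom in to measure.

```bash
cat > h.py <<'E'
import numpy as np, cv2
from scipy.spatial.transform import Rotation as Ro
from plant import bot
def cam(n):
    m=bot.camera_model(n); return m['mtx'],m['dist'],np.array(m['xyz']),Ro.from_euler('xyz',m['rotation']).as_matrix()
def ray(n,px,z):
    K,d,c,R=cam(n); p=cv2.undistortPoints(np.array(px,float).reshape(-1,1,2),K,d).reshape(-1,2)
    v=np.c_[p,np.ones(len(p))]@R.T; return c+v*((np.asarray(z)-c[2])/v[:,2])[:,None]
def proj(n,P):
    K,d,c,R=cam(n); return cv2.projectPoints(np.array(P,float).reshape(-1,1,3),cv2.Rodrigues(R.T)[0],-R.T@c,K,d)[0].reshape(-1,2)
def crop(src,dst,x0,y0,w,h,s):
    i=cv2.imread(src)[y0:y0+h,x0:x0+w]; cv2.imwrite(dst,cv2.resize(i,None,fx=s,fy=s,interpolation=cv2.INTER_CUBIC))
E
python3 - <<'E'
from h import *
crop('pics/top0.png','pics/t1.png',140,105,220,165,3.6)
crop('pics/scene0.png','pics/s1.png',140,160,200,150,4)
print(ray('top',[(172,231),(292,185),(386,219)],[80,105,80]).round())
E
```

```text
[[ 437.  293.   80.]
 [ 559.   -9.  105.]
 [ 481. -251.   80.]]
```

View pics/t1.png

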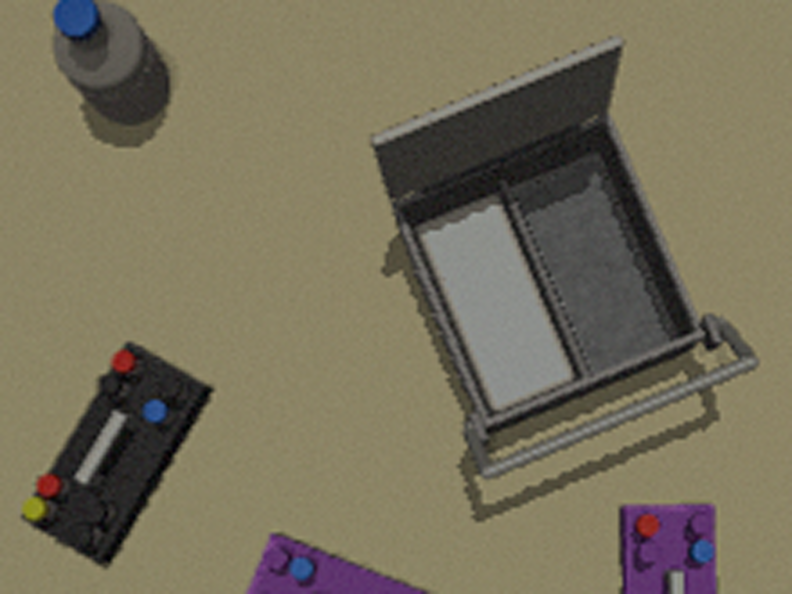

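View pics/s1.png

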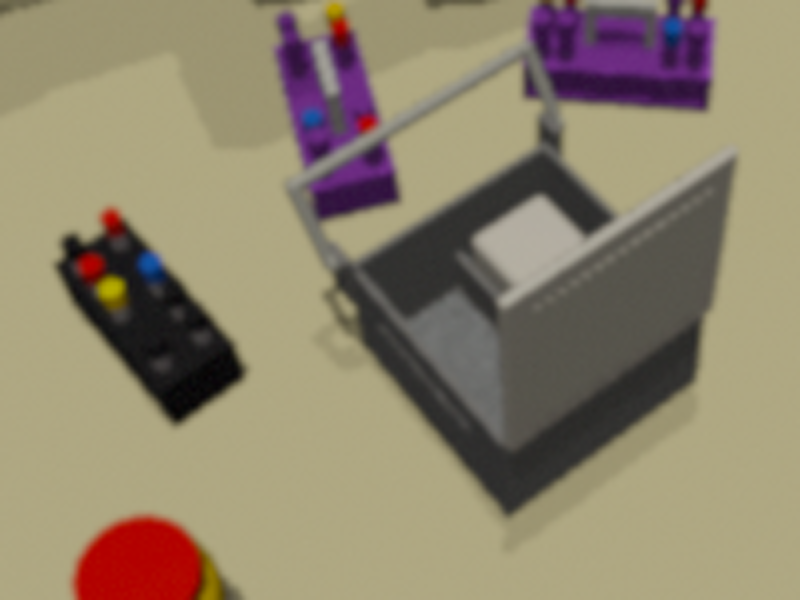

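The case is yawed about 0.37 rad with its empty bay on the right (case −y). The crop shows rim corners near (485,428), (700,338), (400,212) and (610,122). The handle ends are near (121,415) and (82,480), and the lid stands slightly open past vertical. Next I'll fit the poses.

```bash
cat > fit.py <<'E'
from h import *
from scipy.optimize import least_squares as ls
T=lambda p:np.array(p,float)/3.6+[140,105]
S=lambda p:np.array(p,float)/4+[140,160]
def C(q,P):
    c,s=np.cos(q[2]),np.sin(q[2]); P=np.array(P,float); return np.c_[q[0]+c*P[:,0]-s*P[:,1],q[1]+s*P[:,0]+c*P[:,1],P[:,2]]
rim=T([(485,428),(700,338),(400,212),(610,122)])
rimP=[(-86,84,105),(-86,-84,105),(86,84,105),(86,-84,105)]
def lidP(a): # free edge outer-face corners & underside corners
    d=np.array([-np.cos(a),np.sin(a)]);n=np.array([np.sin(a),np.cos(a)])
    return [(86+172*d[0]+t*n[0],y,105+172*d[1]+t*n[1]) for t in(8,0) for y in(84,-84)]
def barP(b): return [(-85+60*np.cos(b),y,118+60*np.sin(b)) for y in(95,-95)]
lidS=S([(500,300),(736,150)]); # scene: free edge outer corners (-84 side, +84 side)
barT=T([(487,471),(753,360)]); barS=S([(290,186),(528,48)])
lidT=T([(373,136),(620,38)])
def res(q):
    r=[proj('top',C(q,rimP))-rim, proj('top',C(q,lidP(q[3])[:2]))-lidT, proj('top',C(q,barP(q[4])))-barT,
       proj('scene',C(q,lidP(q[3])[:2][::-1]))-lidS, proj('scene',C(q,barP(q[4])[::-1]))-barS]
    return np.vstack(r).ravel()
f=ls(res,[559,-9,.37,1.7,1.9],loss='soft_l1',x_scale=[10,10,.1,.1,.1]); q=f.x
if __name__=='__main__':
    print(q.round(3)); print(res(q).reshape(-1,2).round(1))
    h=ray('top',T([(121,415),(82,480)]),[88,88]); print(h.round(1),np.linalg.norm(h[0]-h[1])); 
    ya=np.arctan2(*(h[0]-h[1])[[1,0]]); hc=h.mean(0); print('rack',hc,ya)
    print('base corners px',(proj('top',C([hc[0],hc[1],ya],[(75,33,30),(75,-33,30),(-75,-33,30),(-75,33,30)]))-[140,105])*3.6)
    print('handle scene',(proj('scene',hc)-[140,160])*4)
    print('bay',C(q,[(0,-41,0)]),'lid edge',C(q,[np.mean(lidP(q[3])[:2],0)]),'bar',C(q,[np.mean(barP(q[4]),0)]))
    for n,px in(('bottle top',(164,108)),('sharps',(398,122))): print(n,ray('top',[px],[190 if n[0]=='b' else 130]).round())
E
python3 fit.py
```

```text
[ 5.70352e+02 -1.04110e+01  4.18000e-01  1.59000e+00  2.07400e+00]
[[ 0.3  0.9]
 [ 2.2  0.3]
 [-2.1 -1.7]
 [ 0.6 -1.7]
 [-0.7  0.5]
 [ 0.8 -0.9]
 [-0.1 -0.2]
 [-0.5  0.1]
 [-0.2  0.7]
 [ 0.1 -1.2]
 [ 0.5 -0.8]
 [-0.4 -1.1]]
[[464.2 288.5  88. ]
 [418.  313.6  88. ]] 52.586193048302135
rack [441.11583996 301.02955721  88.        ] -0.4980649163361941
base corners px [[132.07051428 341.26472164]
 [209.33809934 385.70953166]
 [103.28742465 563.84522712]
 [ 25.27163281 518.63983202]]
handle scene [[885.66570913  61.01566991]]
bay [[586.9930629  -47.88235949   0.        ]] lid edge [[659.26921455  29.07608949 276.81537823]] bar [[466.20529721 -56.66213031 170.55093903]]
bottle top [[725. 302. 190.]]
sharps [[ 720. -269.  130.]]
```

```bash
cat > ov.py <<'E'
from fit import *
def over(q,rk,out):
    im=cv2.resize(cv2.imread('pics/top0.png')[105:270,140:360],None,fx=3.6,fy=3.6,interpolation=cv2.INTER_CUBIC)
    def pl(P,col,n=True):
        p=((proj('top',P)+.5-[140,105])*3.6).astype(int); cv2.polylines(im,[p.reshape(-1,1,2)],n,col,1,cv2.LINE_AA)
    B=lambda x0,x1,y0,y1,z:[(x0,y0,z),(x1,y0,z),(x1,y1,z),(x0,y1,z)]
    pl(C(q,B(-86,86,-84,84,105)),(0,255,0)); pl(C(q,B(-81,81,-79,79,105)),(0,255,255))
    pl(C(q,B(-81,81,-3,3,56)),(0,0,255)); pl(C(q,B(-75,75,8,74,66)),(255,0,255)); pl(C(q,B(-76,76,-75,-7,11)),(255,255,0))
    pl(C(q,[lidP(q[3])[i] for i in(0,1,3,2)]),(0,255,0)); pl(C(q,barP(q[4])),(0,255,0))
    pl(C(rk,B(-28,28,-5,5,88)),(0,255,0)); pl(C(rk,B(-75,75,-33,33,0)),(0,255,255))
    cv2.imwrite(out,im)
if __name__=='__main__': over(q,[441.1,301,-.498],'pics/ov1.png')
E
python3 ov.py
```

```text
(no output)
```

View pics/ov1.png

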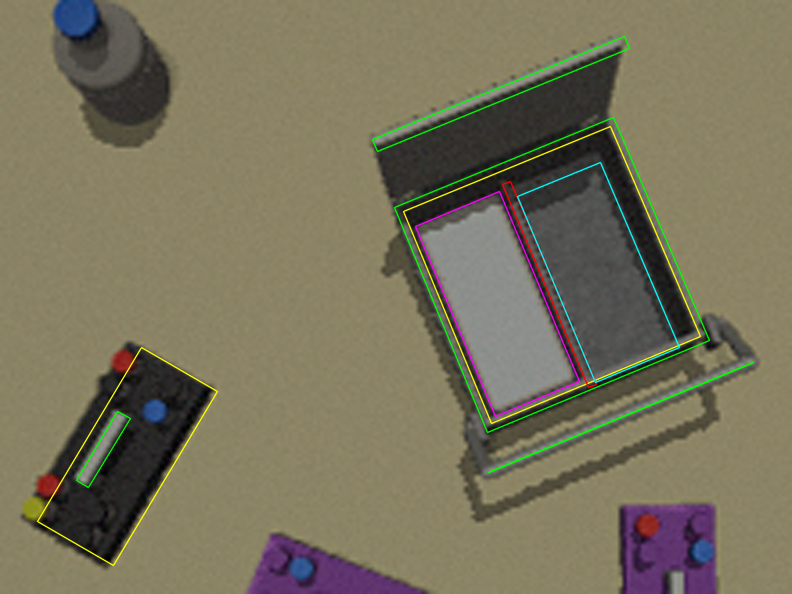

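The overlay fits to within about 3 mm: the rack outline and handle agree, and the divider looks about 4 crop px too far right. I'll refine the case with gradients along the rim and the handle with a blob fit.

```bash
cat > ref.py <<'E'
from fit import *
from scipy.optimize import minimize
g=cv2.cvtColor(cv2.imread('pics/top0.png'),cv2.COLOR_BGR2GRAY).astype(np.float32); g=cv2.GaussianBlur(g,(0,0),.8)
M=np.hypot(cv2.Sobel(g,5,1,0),cv2.Sobel(g,5,0,1))
t=np.linspace(-.95,.95,60)
# outer left/near/right rim edges, divider top edges
L=[np.c_[86*t,84+0*t,105+0*t],np.c_[86*t,-84+0*t,105+0*t],np.c_[-86+0*t,84*t,105+0*t],np.c_[70*t,3+0*t,56+0*t],np.c_[81*t,79+0*t,105+0*t]]
P=np.vstack(L)
def cost(u):
    p=proj('top',C(u*[1,1,.01],P)).astype(np.float32); return -cv2.remap(M,p[:,0],p[:,1],1).mean()
best=min((minimize(cost,[q[0]+dx,q[1]+dy,41],method='Nelder-Mead') for dx in(-4,0,4) for dy in(-3,0,3,6)),key=lambda r:r.fun)
qc=best.x*[1,1,.01]; 
if __name__=='__main__':
    print(q[:3],qc,best.fun,cost([q[0],q[1],q[2]*100]))
    im=cv2.imread('pics/top0.png'); hs=cv2.cvtColor(im,cv2.COLOR_BGR2HSV); m=np.zeros(g.shape,np.uint8)
    m[212:245,158:180]=((hs[212:245,158:180,1]<60)&(hs[212:245,158:180,2]>100)); pts=np.argwhere(m)[:,::-1].astype(np.float32)
    r=cv2.minAreaRect(pts); c=pts.mean(0); print(len(pts),c,r, ray('top',[c],[88]))
    print('bay',C(qc,[(0,-41,0)]))
    from ov import over; over(np.r_[qc,q[3:]],[441.1,301,-.498],'pics/ov2.png')
E
python3 ref.py
```

```text
Traceback (most recent call last):
  File "ref.py", line 14, in <module>
    print(q[:3],qc,best.fun,cost([q[0],q[1],q[2]*100]))
                            ~~~~^^^^^^^^^^^^^^^^^^^^^^
  File "ref.py", line 10, in cost
    p=proj('top',C(u*[1,1,.01],P)).astype(np.float32); return -cv2.remap(M,p[:,0],p[:,1],1).mean()
                   ~^~~~~~~~~~
TypeError: can't multiply sequence by non-int of type 'list'
```

```bash
sed -i 's/C(u\*\[/C(np.array(u)*[/' ref.py; python3 ref.py
```

```text
Traceback (most recent call last):
  File "ref.py", line 11, in <module>
    best=min((minimize(cost,[q[0]+dx,q[1]+dy,41],method='Nelder-Mead') for dx in(-4,0,4) for dy in(-3,0,3,6)),key=lambda r:r.fun)
  File "ref.py", line 11, in <genexpr>
    best=min((minimize(cost,[q[0]+dx,q[1]+dy,41],method='Nelder-Mead') for dx in(-4,0,4) for dy in(-3,0,3,6)),key=lambda r:r.fun)
              ~~~~~~~~^^^^^^^^^^^^^^^^^^^^^^^^^^^^^^^^^^^^^^^^^^^^^^^^
  File "ref.py", line 10, in cost
    p=proj('top',C(np.array(u)*[1,1,.01],P)).astype(np.float32); return -cv2.remap(M,p[:,0],p[:,1],1).mean()
      ~~~~^^^^^^^^^^^^^^^^^^^^^^^^^^^^^^^^^^
  File "h.py", line 10, in proj
    K,d,c,R=cam(n); return cv2.projectPoints(np.array(P,float).reshape(-1,1,3),cv2.Rodrigues(R.T)[0],-R.T@c,K,d)[0].reshape(-1,2)
            ~~~^^^
  File "h.py", line 5, in cam
    m=bot.camera_model(n); return m['mtx'],m['dist'],np.array(m['xyz']),Ro.from_euler('xyz',m['rotation']).as_matrix()
ValueError: time passes only in moves, steps and waits
```

```bash
sed -i 's/^def cam/import functools\n@functools.cache\ndef cam/' h.py; python3 ref.py
```

```text
[ 5.70352402e+02 -1.04111919e+01  4.17930322e-01] [ 5.65465940e+02 -5.18029035e+00  4.17002460e-01] -144.88307189941406 -80.145294
81 [167.49382 228.51852] ((167.4755859375, 228.6915283203125), (3.7519490718841553, 21.599058151245117), 30.465543746948242) [[443.01362728 302.91231925  88.        ]]
bay [[582.07182586 -42.66688204   0.        ]]
```

View pics/ov2.png

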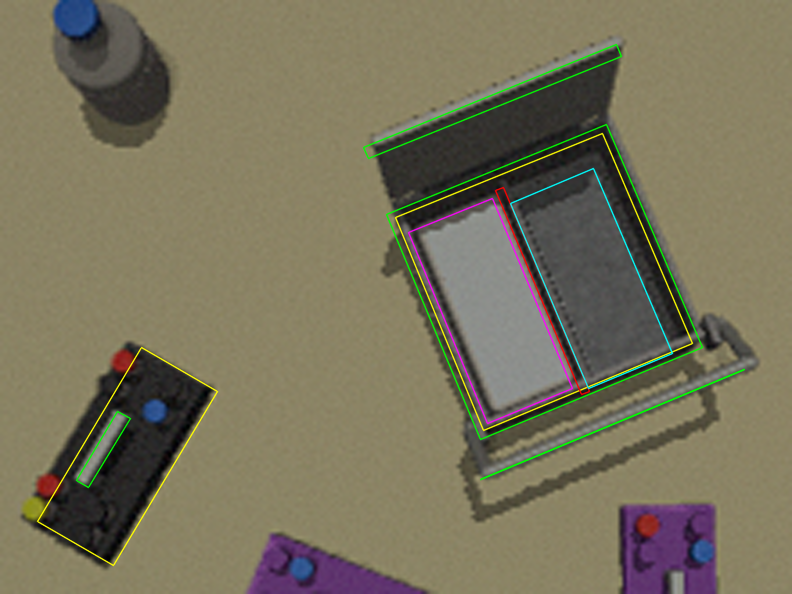

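The gradient fit locked onto the wrong edges, so the first fit was closer. I'll check averaged intensity profiles across the walls instead.

```bash
cat > prof.py <<'E'
from fit import *
g=cv2.cvtColor(cv2.imread('pics/top0.png'),cv2.COLOR_BGR2GRAY).astype(np.float32)
def prof(axis,vals,ot,z,q0):
    o=[]
    for v in vals:
        P=[(t,v,z) if axis=='y' else (v,t,z) for t in ot]; p=proj('top',C(q0,P)).astype(np.float32)
        o.append(cv2.remap(g,p[:,0],p[:,1],1).mean())
    return np.array(o).round().astype(int)
for yaw in(.40,.418):
  q0=[570.4,-10.4,yaw]
  r=np.arange(-100,-68,2.); print(yaw,'right',list(zip(r.astype(int).tolist(),prof('y',r,np.linspace(-40,60,50),105,q0).tolist())))
  r=np.arange(68,100,2.); print('left',list(zip(r.astype(int).tolist(),prof('y',r,np.linspace(-60,60,50),105,q0).tolist())))
  r=np.arange(-100,-70,2.); print('near',list(zip(r.astype(int).tolist(),prof('x',r,np.linspace(-60,60,50),105,q0).tolist())))
  r=np.arange(-12,14,2.); print('div z56',list(zip(r.astype(int).tolist(),prof('y',r,np.linspace(-40,60,50),56,q0).tolist())))
E
python3 prof.py
```

```text
0.4 right [(-100, 130), (-98, 130), (-96, 130), (-94, 130), (-92, 130), (-90, 130), (-88, 130), (-86, 131), (-84, 125), (-82, 113), (-80, 101), (-78, 75), (-76, 45), (-74, 30), (-72, 28), (-70, 29)]
left [(68, 142), (70, 140), (72, 131), (74, 107), (76, 71), (78, 55), (80, 78), (82, 99), (84, 90), (86, 68), (88, 64), (90, 73), (92, 77), (94, 84), (96, 106), (98, 120)]
near [(-100, 108), (-98, 82), (-96, 78), (-94, 79), (-92, 80), (-90, 76), (-88, 56), (-86, 33), (-84, 36), (-82, 65), (-80, 99), (-78, 99), (-76, 89), (-74, 94), (-72, 100)]
div z56 [(-12, 80), (-10, 79), (-8, 79), (-6, 80), (-4, 76), (-2, 68), (0, 79), (2, 86), (4, 65), (6, 41), (8, 48), (10, 93), (12, 126)]
0.418 right [(-100, 130), (-98, 130), (-96, 130), (-94, 130), (-92, 130), (-90, 130), (-88, 130), (-86, 131), (-84, 125), (-82, 112), (-80, 101), (-78, 73), (-76, 42), (-74, 28), (-72, 28), (-70, 29)]
left [(68, 142), (70, 141), (72, 133), (74, 109), (76, 70), (78, 51), (80, 78), (82, 102), (84, 91), (86, 66), (88, 64), (90, 74), (92, 77), (94, 81), (96, 105), (98, 121)]
near [(-100, 108), (-98, 81), (-96, 78), (-94, 79), (-92, 80), (-90, 78), (-88, 57), (-86, 31), (-84, 33), (-82, 64), (-80, 101), (-78, 102), (-76, 85), (-74, 89), (-72, 98)]
div z56 [(-12, 79), (-10, 79), (-8, 79), (-6, 79), (-4, 75), (-2, 67), (0, 82), (2, 86), (4, 62), (6, 39), (8, 49), (10, 98), (12, 128)]
```

Emit:
servo_tool(
  deltas=[
    [[0.0413,-0.0255,0],[0,0,0]],
    [[0.0413,-0.0255,0],[0,0,0]],
    [[0.0413,-0.0255,0],[0,0,0]],
    [[0.0413,-0.0255,0],[0,0,0]],
    [[0.0413,-0.0255,0],[0,0,0]],
    [[0.0413,-0.0255,0],[0,0,0]],
    [[0.0413,-0.0255,0],[0,0,0]],
    [[0.0413,-0.0255,0],[0,0,0]],
    [[0.0413,-0.0255,0],[0,0,0]],
    [[0.0149,-0.0427,0],[0,0,0]],
    [[0.0149,-0.0427,0],[0,0,0]],
    [[0.0149,-0.0427,0],[0,0,0]],
    [[0.0149,-0.0427,0],[0,0,0]],
    [[0.0149,-0.0427,0],[0,0,0]],
    [[0.0149,-0.0427,0],[0,0,0]],
    [[0.0149,-0.0427,0],[0,0,0]],
    [[0.0149,-0.0427,0],[0,0,0]],
    [[0.0149,-0.0427,0],[0,0,0]],
    [[0.0149,-0.0427,0],[0,0,0]],
  ],
  fingers=0.6,
)

```text
time: 2.48
tool_pos: [443.7, 303.4, 226.3]
tcp_rot: [3.141, 0.001, 0.35]
contact_force: [1.1, -0.9, 0.1]
grip_width: 54.9
finger_force: 0.0
```

Emit:
servo_tool(
  deltas=[
    [[0,0,0],[0,0,9.68]],
    [[0,0,0],[0,0,9.68]],
    [[0,0,0],[0,0,9.68]],
    [[0,0,0],[0,0,9.68]],
    [[0,0,0],[0,0,9.68]],
    [[0,0,0],[0,0,0]],
    [[0,0,0],[0,0,0]],
  ],
)

```text
time: 3.35
tool_pos: [444.0, 301.9, 226.5]
tcp_rot: [3.141, 0.0, -0.492]
contact_force: [0.1, 0.3, -0.1]
grip_width: 55.0
finger_force: 0.0
```

Emit:
servo_tool(
  deltas=[
    [[0,0,0.03],[0,0,0]],
    [[0,0,0.03],[0,0,0]],
    [[0,0,0.03],[0,0,0]],
    [[0,0,0.02],[0,0,0]],
    [[0,0,0.02],[0,0,0]],
    [[0,0,0.015],[0,0,0]],
    [[0,0,0.01],[0,0,0]],
    [[0,0,0.01],[0,0,0]],
    [[0,0,0],[0,0,0]],
    [[0,0,0],[0,0,0]],
  ],
)

```text
time: 4.6
tool_pos: [444.4, 302.1, 62.1]
tcp_rot: [-3.141, -0.0, -0.495]
contact_force: [-0.6, 0.3, -0.3]
grip_width: 55.3
finger_force: 0.0
```

Emit:
servo_tool(
  deltas=[
    [[0,0,0],[0,0,0]],
    [[0,0,0],[0,0,0]],
    [[0,0,0],[0,0,0]],
    [[0,0,0],[0,0,0]],
    [[0,0,0],[0,0,0]],
    [[0,0,0],[0,0,0]],
    [[0,0,0],[0,0,0]],
    [[0,0,0],[0,0,0]],
  ],
  fingers=0,
)

```text
time: 5.6
tool_pos: [444.0, 301.9, 61.6]
tcp_rot: [3.141, 0.0, -0.495]
contact_force: [0.1, -1.7, -0.6]
grip_width: 9.9
finger_force: 30.0
```

Emit:
servo_tool(
  deltas=[
    [[0,0,-0.01],[0,0,0]],
    [[0,0,-0.02],[0,0,0]],
    [[0,0,-0.03],[0,0,0]],
    [[0,0,-0.03],[0,0,0]],
    [[0,0,-0.03],[0,0,0]],
    [[0,0,-0.03],[0,0,0]],
    [[0,0,-0.03],[0,0,0]],
    [[0,0,-0.02],[0,0,0]],
    [[0,0,0],[0,0,-4]],
    [[0,0,0],[0,0,-7]],
    [[0,0,0],[0,0,-7]],
    [[0,0,0],[0,0,-7]],
    [[0,0,0],[0,0,-7]],
    [[0,0,0],[0,0,-7]],
    [[0,0,0],[0,0,-7]],
    [[0,0,0],[0,0,-4]],
    [[0,0,0],[0,0,-2.3]],
    [[0,0,0],[0,0,0]],
    [[0,0,0],[0,0,0]],
  ],
)

```text
time: 7.98
tool_pos: [444.0, 301.9, 261.8]
tcp_rot: [3.142, 0.0, 0.417]
contact_force: [0.6, 0.3, -3.4]
grip_width: 9.3
finger_force: 30.0
```

Emit:
servo_tool(
  deltas=[
    [[-0.001,0.015,0],[0,0,0]],
    [[-0.001,0.025,0],[0,0,0]],
    [[-0.001,0.03,0],[0,0,0]],
    [[-0.001,0.03,0],[0,0,0]],
    [[-0.001,0.03,0],[0,0,0]],
    [[-0.001,0.025,0],[0,0,0]],
    [[-0.001,0.015,0],[0,0,0]],
    [[-0.001,0.005,0],[0,0,0]],
    [[0,0,0],[0,0,0]],
    [[0,0,0],[0,0,0]],
  ],
)

```text
time: 9.22
tool_pos: [507.5, 139.5, 261.7]
tcp_rot: [-3.141, 0.0, 0.419]
contact_force: [0.0, 0.5, -4.1]
grip_width: 9.9
finger_force: 30.0
```

Emit:
servo_tool(
  deltas=[
    [[0,0.015,0],[0,0,0]],
    [[0,0.025,0],[0,0,0]],
    [[0,0.03,0],[0,0,0]],
    [[0,0.03,0],[0,0,0]],
    [[0,0.03,0],[0,0,0]],
    [[0,0.03,0],[0,0,0]],
    [[0,0.025,0],[0,0,0]],
    [[0,0.012,0],[0,0,0]],
    [[0,0.0053,0],[0,0,0]],
    [[0,0,0],[0,0,0]],
    [[0,0,0],[0,0,0]],
    [[0,0,0],[0,0,0]],
  ],
)

```text
time: 10.72
tool_pos: [589.8, -45.4, 261.9]
tcp_rot: [3.142, -0.0, 0.419]
contact_force: [-0.1, 0.3, -3.2]
grip_width: 9.4
finger_force: 30.0
```

```bash
python3 - <<'E'
from h import *
cv2.imwrite('pics/scene2.png',bot.capture('scene')[:,:,::-1]);cv2.imwrite('pics/top2.png',bot.capture('top')[:,:,::-1])
crop('pics/scene2.png','pics/a.png',200,110,140,190,3.1);crop('pics/top2.png','pics/b.png',235,105,125,150,3.9)
a,b=cv2.imread('pics/a.png'),cv2.imread('pics/b.png'); h=min(len(a),len(b),590); i=np.hstack([a[:h],b[:h]])[:, :800]; print(a.shape,b.shape,i.shape)
cv2.imwrite('pics/m2.png',cv2.resize(i,None,fx=.85,fy=.85) if i.shape[1]>800 else i)
print(bot.get_obs()['tool_pos'])
E
```

```text
(589, 434, 3) (585, 488, 3) (585, 800, 3)
[589.85359864 -45.66912716 261.84284337]
```

View pics/m2.png

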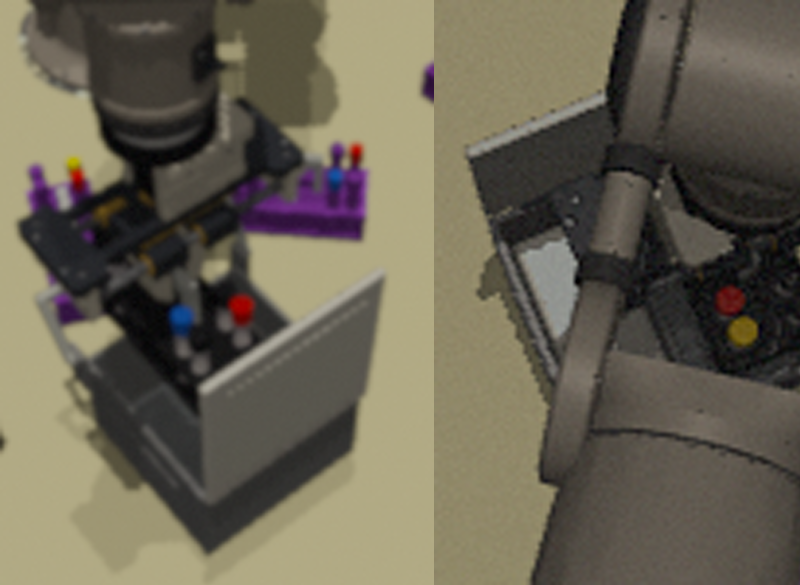

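The rack hangs above the bay, upright and aligned with the case. The left half shows the scene view with tube caps at (180,320) and (240,310), and the arm covers most of the top view. I'll lower it in stages and watch the force.

Emit:
servo_tool(
  deltas=[
    [[0,0,0.01],[0,0,0]],
    [[0,0,0.02],[0,0,0]],
    [[0,0,0.02],[0,0,0]],
    [[0,0,0.02],[0,0,0]],
    [[0,0,0.01],[0,0,0]],
    [[0,0,0.01],[0,0,0]],
    [[0,0,0.005],[0,0,0]],
    [[0,0,0.005],[0,0,0]],
    [[0,0,0.005],[0,0,0]],
    [[0,0,0],[0,0,0]],
  ],
)

```text
time: 12.08
tool_pos: [589.7, -46.1, 156.4]
tcp_rot: [-3.141, 0.0, 0.418]
contact_force: [-0.2, -0.1, -3.6]
grip_width: 9.8
finger_force: 30.0
```

Emit:
servo_tool(
  deltas=[
    [[0,0,0.003],[0,0,0]],
    [[0,0,0.004],[0,0,0]],
    [[0,0,0.004],[0,0,0]],
    [[0,0,0.004],[0,0,0]],
    [[0,0,0],[0,0,0]],
  ],
)

```text
time: 12.7
tool_pos: [589.7, -46.1, 141.2]
tcp_rot: [-3.141, 0.001, 0.418]
contact_force: [0.2, -0.8, -4.0]
grip_width: 10.0
finger_force: 30.0
```

Emit:
servo_tool(
  deltas=[
    [[0,-0.0005,0.005],[0,0,0]],
    [[0,0,0.006],[0,0,0]],
    [[0,0,0.006],[0,0,0]],
    [[0,0,0.006],[0,0,0]],
    [[0,0,0.006],[0,0,0]],
    [[0,0,0],[0,0,0]],
  ],
)

```text
time: 13.45
tool_pos: [589.4, -45.6, 112.0]
tcp_rot: [-3.141, 0.001, 0.418]
contact_force: [-0.2, 0.4, -4.2]
grip_width: 9.6
finger_force: 30.0
```

Emit:
servo_tool(
  deltas=[
    [[0,0,0.005],[0,0,0]],
    [[0,0,0.006],[0,0,0]],
    [[0,0,0.006],[0,0,0]],
    [[0,0,0.006],[0,0,0]],
    [[0,0,0.005],[0,0,0]],
    [[0,0,0.003],[0,0,0]],
    [[0,0,0],[0,0,0]],
    [[0,0,0],[0,0,0]],
  ],
)

```text
time: 14.45
tool_pos: [589.9, -45.7, 81.9]
tcp_rot: [3.141, -0.0, 0.418]
contact_force: [-0.6, -0.5, -3.2]
grip_width: 9.9
finger_force: 30.0
```

Emit:
servo_tool(
  deltas=[
    [[0,0,0.002],[0,0,0]],
    [[0,0,0.002],[0,0,0]],
    [[0,0,0.002],[0,0,0]],
    [[0,0,0.001],[0,0,0]],
    [[0,0,0.001],[0,0,0]],
    [[0,0,0.001],[0,0,0]],
    [[0,0,0],[0,0,0]],
  ],
)

```text
time: 15.32
tool_pos: [589.7, -45.7, 72.7]
tcp_rot: [3.142, 0.0, 0.418]
contact_force: [0.4, -0.4, -3.4]
grip_width: 9.6
finger_force: 30.0
```

Emit:
servo_tool(
  deltas=[
    [[0,0,0.001],[0,0,0]],
    [[0,0,0.001],[0,0,0]],
    [[0,0,0],[0,0,0]],
  ],
)

```text
time: 15.7
tool_pos: [589.9, -45.8, 71.6]
tcp_rot: [3.141, -0.001, 0.418]
contact_force: [-2.2, -0.1, 4.9]
grip_width: 9.9
finger_force: 30.0
```

Upward force now, so the rack is on the pad. I'll open just enough to clear the case wall.

Emit:
servo_tool(
  deltas=[
    [[0,0,0],[0,0,0]],
    [[0,0,0],[0,0,0]],
    [[0,0,0],[0,0,0]],
    [[0,0,0],[0,0,0]],
    [[0,0,0],[0,0,0]],
  ],
  fingers=0.25,
)

```text
time: 16.32
tool_pos: [589.7, -45.7, 70.6]
tcp_rot: [3.142, 0.0, 0.418]
contact_force: [-1.0, -0.3, 0.5]
grip_width: 23.2
finger_force: 0.0
```

Emit:
servo_tool(
  deltas=[
    [[0,0,-0.005],[0,0,0]],
    [[0,0,-0.01],[0,0,0]],
    [[0,0,-0.02],[0,0,0]],
    [[0,0,-0.03],[0,0,0]],
    [[0,0,-0.05],[0,0,0]],
    [[0,0,-0.05],[0,0,0]],
    [[0,0,-0.05],[0,0,0]],
    [[0,0,-0.05],[0,0,0]],
    [[0,0,0],[0,0,0]],
  ],
)

```text
time: 17.45
tool_pos: [591.0, -45.8, 341.4]
tcp_rot: [3.135, -0.008, 0.418]
contact_force: [-0.5, 0.4, -0.9]
grip_width: 23.0
finger_force: 0.0
```

Emit:
servo_tool(
  deltas=[
    [[0.03,-0.01,0],[0,0,0]],
    [[0.03,-0.01,0],[0,0,0]],
    [[0.03,-0.01,0],[0,0,0]],
    [[0.03,-0.01,0],[0,0,0]],
    [[0.02,-0.001,0],[0,0,0]],
    [[0,0,0.0],[0,0,0]],
    [[0,0,0.03],[0,0,0]],
    [[0,0,0.03],[0,0,0]],
    [[0,0,0.03],[0,0,0]],
    [[0,0,0.01],[0,0,0]],
    [[0,0,0],[0,0,0]],
    [[0,0,0],[0,0,0]],
  ],
  fingers=0,
)

```text
time: 18.95
tool_pos: [701.5, 48.5, 237.5]
tcp_rot: [3.14, -0.002, 0.418]
contact_force: [-0.0, -0.6, 0.0]
grip_width: 0.1
finger_force: 0.0
```

```bash
python3 - <<'E'
from h import *
cv2.imwrite('pics/scene3.png',bot.capture('scene')[:,:,::-1])
crop('pics/scene3.png','pics/m3.png',180,90,190,190,3)
o=bot.get_obs(); p=o['tool_pos']; y=.418; d=p[:2]-[573.3,-7.8]
print(p,'case',d[0]*np.cos(y)+d[1]*np.sin(y),-d[0]*np.sin(y)+d[1]*np.cos(y),o['joint_positions'])
E
```

```text
[701.57054423  48.51911179 237.48290818] case 140.08860025790807 -0.5991213133038613 [-3.97489836e-02  6.85239859e-01  9.19277160e-01 -1.25333938e-04
  1.53418730e+00  1.11323591e+00]
```

View pics/m3.png

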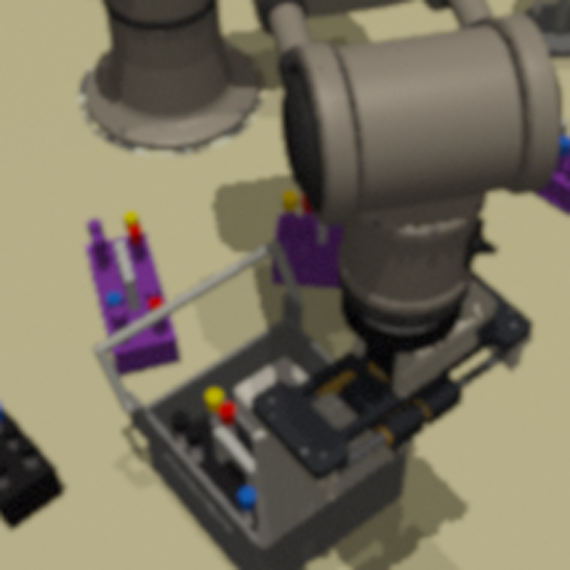

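The rack stands in the bay with caps visible at (215,397) and (245,497), and the shut fingers are behind the lid. Next I'll push the lid round its arc.

Emit:
servo_tool(
  deltas=[
    [[-0.012,0,0.001],[0,0,0]],
    [[-0.012,0,0.001],[0,0,0]],
    [[-0.012,0,0.0],[0,0,0]],
    [[-0.011,0,0],[0,0,0]],
    [[-0.011,0,0.001],[0,0,0]],
    [[-0.013,0,0.0025],[0,0,0]],
    [[-0.0125,0,0.003],[0,0,0]],
    [[-0.012,0,0.005],[0,0,0]],
    [[-0.012,0,0.0055],[0,0,0]],
    [[-0.0105,0,0.0075],[0,0,0]],
    [[-0.0105,0,0.0075],[0,0,0]],
    [[0,0,0],[0,0,0]],
  ],
)

```text
time: 20.5
tool_pos: [583.6, -3.8, 202.5]
tcp_rot: [3.141, -0.001, 0.417]
contact_force: [1.1, 0.1, 0.8]
grip_width: 0.3
finger_force: 0.0
```

Emit:
servo_tool(
  deltas=[
    [[-0.009,0,0.0095],[0,0,0]],
    [[-0.009,0,0.0095],[0,0,0]],
    [[-0.007,0,0.011],[0,0,0]],
    [[-0.007,0,0.011],[0,0,0]],
    [[-0.0045,0,0.012],[0,0,0]],
    [[-0.0045,0,0.012],[0,0,0]],
    [[-0.002,0,0.01],[0,0,0]],
    [[0,0,0],[0,0,0]],
  ],
)

```text
time: 21.5
tool_pos: [543.6, -20.9, 125.6]
tcp_rot: [-3.14, 0.002, 0.418]
contact_force: [-0.1, 0.3, -0.0]
grip_width: 0.2
finger_force: 0.0
```

Emit:
servo_tool(
  deltas=[
    [[-0.001,0,0.004],[0,0,0]],
    [[0,0,0.003],[0,0,0]],
    [[0,0,0.002],[0,0,0]],
    [[0,0,0.002],[0,0,0]],
    [[0,0,0],[0,0,0]],
  ],
)

```text
time: 22.12
tool_pos: [543.4, -21.3, 115.6]
tcp_rot: [-3.141, 0.0, 0.418]
contact_force: [-0.2, -0.0, -0.4]
grip_width: 0.4
finger_force: 0.0
```

Emit:
servo_tool(
  deltas=[
    [[0,0,0.001],[0,0,0]],
    [[0,0,0.001],[0,0,0]],
    [[0,0,0.001],[0,0,0]],
    [[0,0,0.001],[0,0,0]],
    [[0,0,0],[0,0,0]],
  ],
)

```text
time: 22.75
tool_pos: [543.4, -21.4, 113.1]
tcp_rot: [3.141, -0.001, 0.418]
contact_force: [-4.2, 1.2, 11.4]
grip_width: 0.5
finger_force: 6.0
```

```bash
python3 - <<'E'
from h import *
print(bot.get_obs()['contact_force'],bot.get_obs()['tool_pos'])
cv2.imwrite('pics/scene4.png',bot.capture('scene')[:,:,::-1]);cv2.imwrite('pics/top4.png',bot.capture('top')[:,:,::-1])
crop('pics/scene4.png','pics/a.png',180,130,150,160,2.6);crop('pics/top4.png','pics/b.png',215,95,150,160,2.6)
cv2.imwrite('pics/m4.png',np.hstack([cv2.imread('pics/a.png'),cv2.imread('pics/b.png')]))
E
```

```text
[-4.24551726  1.22752385 11.43203555] [543.36802649 -21.38854092 113.12420532]
```

View pics/m4.png

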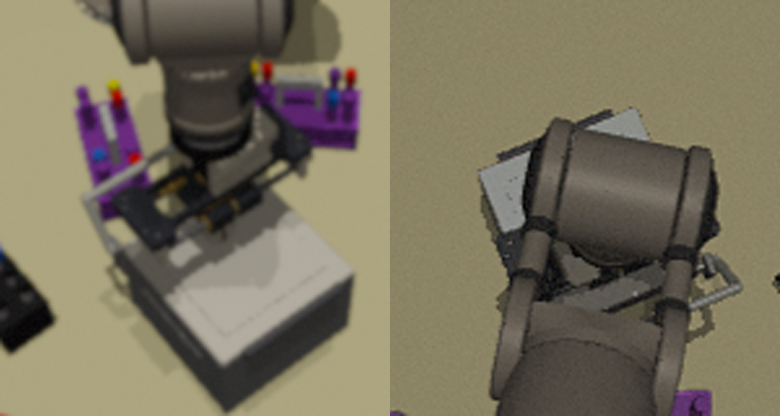

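The lid lies flat on the case in both views, with 11 N of contact at z=113 as expected. The clamp is still leaning out at (95,215) in the scene half. I'll go over the bar to its outer side.

Emit:
servo_tool(
  deltas=[
    [[0,0,0.001],[0,0,0]],
    [[0,0,0],[0,0,0]],
    [[0,0,-0.02],[0,0,0]],
    [[0,0,-0.03],[0,0,0]],
    [[0,0,-0.03],[0,0,0]],
    [[0,0,-0.03],[0,0,0]],
    [[0,0,0],[0,0,0]],
    [[-0.03,0,0],[0,0,0]],
    [[-0.03,0,0],[0,0,0]],
    [[-0.03,0,0],[0,0,0]],
    [[-0.032,0,0],[0,0,0]],
    [[0,0,0],[0,0,0]],
    [[0,0,0.03],[0,0,0]],
    [[0,0,0.03],[0,0,0]],
    [[0,0,0.01],[0,0,0]],
    [[0,0,0],[0,0,0]],
  ],
)

```text
time: 24.85
tool_pos: [432.0, -70.6, 150.2]
tcp_rot: [-3.141, 0.001, 0.418]
contact_force: [0.6, -0.6, 0.0]
grip_width: 0.7
finger_force: 0.0
```

Emit:
servo_tool(
  deltas=[
    [[0.013,0,0],[0,0,0]],
    [[0.013,0,0],[0,0,0]],
    [[0.01,0,0],[0,0,0]],
    [[0.01,0,0],[0,0,0]],
    [[0.01,0,0],[0,0,0]],
    [[0.01,0,0],[0,0,0]],
    [[0.01,0,0],[0,0,0]],
    [[0.01,0,0],[0,0,0]],
  ],
)

```text
time: 25.85
tool_pos: [509.9, -35.6, 149.8]
tcp_rot: [-3.14, 0.003, 0.418]
contact_force: [-5.9, -2.9, -4.3]
grip_width: 0.5
finger_force: 3.2
```

Emit:
servo_tool(
  deltas=[
    [[0.007,0,0],[0,0,0]],
    [[0.006,0,0],[0,0,0]],
    [[0,0,0],[0,0,0]],
  ],
)

```text
time: 26.22
tool_pos: [520.3, -30.4, 148.7]
tcp_rot: [-3.138, 0.006, 0.418]
contact_force: [-7.3, -3.3, -6.5]
grip_width: 0.7
finger_force: 3.9
```

Emit:
servo_tool(
  deltas=[
    [[-0.01,0,0],[0,0,0]],
    [[0,0,-0.03],[0,0,0]],
    [[0,0,-0.02],[0,0,0]],
    [[0.03,0,0],[0,0,0]],
    [[0,0,0],[0,0,0]],
    [[0,0,0.015],[0,0,0]],
    [[0,0,0.01],[0,0,0]],
    [[0,0,0.01],[0,0,0]],
    [[0.003,0,0.01],[0,0,0]],
    [[0,0,0],[0,0,0]],
  ],
)

```text
time: 27.48
tool_pos: [544.6, -21.2, 155.8]
tcp_rot: [3.141, -0.003, 0.418]
contact_force: [1.1, 0.6, 2.4]
grip_width: 0.3
finger_force: 1.0
```

Emit:
servo_tool(
  deltas=[
    [[0.002,0,0.008],[0,0,0]],
    [[0.002,0,0.008],[0,0,0]],
    [[0.001,0,0.008],[0,0,0]],
    [[0,0,0.004],[0,0,0]],
    [[0,0,0],[0,0,0]],
  ],
)

```text
time: 28.1
tool_pos: [547.1, -19.4, 127.0]
tcp_rot: [-3.141, 0.002, 0.418]
contact_force: [-0.9, 0.7, 0.4]
grip_width: 0.3
finger_force: 0.1
```

Emit:
servo_tool(
  deltas=[
    [[0,0,0.002],[0,0,0]],
    [[0,0,0.001],[0,0,0]],
    [[0,0,0.001],[0,0,0]],
    [[0,0,0],[0,0,0]],
  ],
)

```text
time: 28.6
tool_pos: [547.6, -19.3, 123.5]
tcp_rot: [-3.141, 0.001, 0.418]
contact_force: [-1.6, -0.3, 0.6]
grip_width: 0.5
finger_force: 1.0
```

Emit:
servo_tool(
  deltas=[
    [[0,0,0.001],[0,0,0]],
    [[0,0,0.001],[0,0,0]],
    [[0,0,0],[0,0,0]],
  ],
)

```text
time: 28.98
tool_pos: [547.7, -19.3, 122.7]
tcp_rot: [3.141, -0.0, 0.418]
contact_force: [-4.7, 0.5, 10.8]
grip_width: 0.4
finger_force: 5.4
```

Firm stop at the expected bar-top height of 123 mm. One last press, then retreat and look.

Emit:
servo_tool(
  deltas=[
    [[0,0,0.001],[0,0,0]],
    [[0,0,0],[0,0,0]],
    [[0,0,-0.02],[0,0,0]],
    [[0,0,-0.04],[0,0,0]],
    [[0,0,-0.05],[0,0,0]],
    [[0,0,-0.05],[0,0,0]],
    [[-0.05,0,0],[0,0,0]],
    [[-0.05,0,0],[0,0,0]],
    [[-0.04,0.03,0],[0,0,0]],
    [[0,0.05,0],[0,0,0]],
    [[0,0.05,0],[0,0,0]],
    [[0,0.05,0],[0,0,0]],
    [[0,0,0],[0,0,0]],
    [[0,0,0],[0,0,0]],
  ],
)

```text
time: 30.72
tool_pos: [492.8, -240.3, 280.1]
tcp_rot: [-3.14, 0.001, 0.418]
contact_force: [-1.0, -0.0, -0.6]
grip_width: 0.4
finger_force: 0.0
```

```bash
python3 - <<'E'
from h import *
print(bot.get_obs()['contact_force'],bot.get_obs()['tool_pos'])
cv2.imwrite('pics/scene5.png',bot.capture('scene')[:,:,::-1]);cv2.imwrite('pics/top5.png',bot.capture('top')[:,:,::-1])
crop('pics/scene5.png','pics/a.png',140,130,160,190,2.5);crop('pics/top5.png','pics/b.png',260,85,160,190,2.5)
cv2.imwrite('pics/m5.png',np.hstack([cv2.imread('pics/a.png'),cv2.imread('pics/b.png')]))
E
```

```text
[-1.04969347 -0.02610235 -0.59034243] [ 492.76047516 -240.29319083  280.13950607]
```

View pics/m5.png

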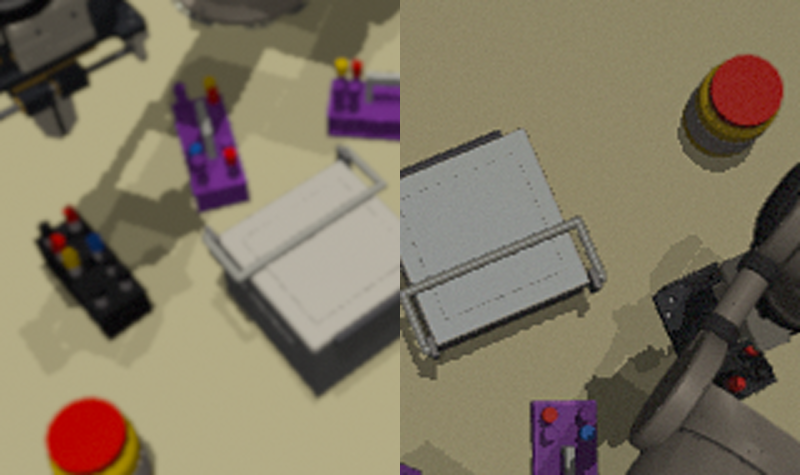

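The lid is shut, and the clamp lies flat on it with its crossbar from (240,270) to (380,185) in the scene half. The spare rack and jar look undisturbed, and the robot is touching nothing.

```bash
python3 -c "
from plant import bot
print(bot.close_job())"
```

```text
the job is handed in; nothing more can be done
None
```

The handled rack is on the pad in the empty bay, the lid is shut and the clamp is flat on it. I handed the job in at about 31 s; no verdict came back.

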